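# Change over the UV exposure unit under its latched stop

## Robot

A 6-joint arm with a two-finger parallel gripper is mounted at the origin on the work surface. World frame = base frame: x ahead of the robot, y to its left, z up, the work surface at z = 0. Lengths are in mm, angles in rad, forces in N, time in s.
With the tool pointing down it reaches from about 250 to 775 mm from the base axis. Payload 8.9 kg.
Tool frame: the origin (TCP) lies at the very end of the fingers, on their centre line; the grasp point (between the pads) lies 19 mm behind it; z points along the fingers, y is the line along which they close (so a half turn about z gives the same grasp; the last joint's range is limited). The gripper opens to 85 mm and grips with 20 to 120 N. Pads are 22 mm wide; open, the fingers measure 114 mm over their backs; the gripper's body (76 mm by 85 mm) begins 54 mm behind the grasp point. The pads swing forward as they close: fully open they stand 13 mm farther back than shut.
Start: joints at [-1.336, 0.291, -0.153, 1.127, 0, 1.431], TCP at [191.708, -488.745, 231.305] pointing down, gripper open.
Joint ranges: [-2.52, 2.52], [-0.91, 1.74], [-1.3, 1.37], [-1.96, 2.02], [-1.52, 1.47], [-3.14, 3.14]. Speed limits (rad/s): [2.22, 2.22, 2.79, 3.14, 3.14, 3.14].

## Interface

Orientations are given as a unit quaternion [x, y, z, w].
In Python, from bench import robot, viewer gives the robot as it stands. The module is installed in compiled form; this text tells all that it offers.
- The arm moves only by the tool carry_out, never from a script. Its argument "deltas" is a list of rows, each a list of 3 entries, a list of its own where there are three numbers: the shift along the tool's x, y, z in mm, then the turn, a rotation vector about the tool's x, y, z in rad, then the finger opening in mm, from 0 to 85.4. A call has 1 to 8 rows; each row shifts and turns the commanded pose from where the row before left it, along the tool's axes as they then stand; what a row does not reach is not made up. A row lasts 1/8 s, in which the tool goes at most 62.5 mm and 10.7 degrees, less where a joint would pass 70% of its speed; a pose out of reach is approached as far as the arm can. A call with a gripper value outside its range is refused whole. The fingers move at their own pace and stop on an object; "squeeze" is the grip in N (left out, the last holds). Time passes only in rows, so rows that do not move let the fingers close. It gives the time, the measured TCP pose, the force, the opening and the grip force at its end, in the units of the state.
- robot.get_state(): the state, without advancing time (a new reading comes with each control period).
- viewer.snapshot(name): name is "side" or "top"; returns a dict with "pixels" (480x640x3 uint8, red, green, blue), "fx", "fy", "cx", "cy" (pixels), "distortion" ([k1, k2, p1, p2, k3] as OpenCV has them; the pictures are not rectified), "extrinsics" (4x4, takes a point from camera to world coordinates). Camera axes: x right, y down, z forward; pixel columns grow to the right and rows downward; lengths in mm; the calibration is good to about 2 mm. A picture is of the moment at which its call begins. There is no depth.
- robot.hand_in(): hands the job in; it is judged then, once.
The state is a dict: "clock": time; "q": joint angles; "joint_velocities": joint speeds; "effort": joint torques, N m; "ee_pos": TCP position; "orientation": TCP orientation; "force": force on the tool from outside, world axes, zero at the start; "torque": the same for the moment, N m; "opening": opening from 0.0 (shut) to 1.0 (fully open); "finger_force": force on a finger pad.
Only numpy, scipy, OpenCV 4.12 (cv2) and the standard library are available. Lean on these libraries where they do the work, as an engineer would, in place of code of your own. Each camera call takes 0.05 s, during which the arm holds its last target. There are 200 camera calls.

## Task

Change over the exposure unit: first push the red mushroom stop down until it locks and let go. With it locked down, take the used test plate off the glass and lay it flat in the white tray, and stand every sample holder upright, flat on the glass window inside the rim; then turn the dose dial until its pointer is on the steel mark, and last of all turn the mushroom head clockwise so that the stop pops up again. Leave the other things on the bench where they are.

Things in the scene. Friction and masses are not known exactly. Their poses are not given: they have to be found in the camera images.
- deck (a point): Centre of the glass window of the UV exposure unit, a low fixed grey box 200 x 270 x 50 mm (x by y) on the bench; the point lies on the glass, 50 mm above the bench. The window is 160 mm along the point's x and 230 mm along its y, enclosed by a rim 6 mm wide and 6 mm high. Placed differently each time, turned up to 0.12 rad.
- plate: Used test plate: a square amber glass plate 60 x 60 x 6 mm with a round black grip post 16 mm in diameter in the middle, standing 32 mm above the plate (top 38 mm above the underside). Lies on the glass window at the start. Origin at the centre of its underside, z up. 90 g.
- tray: Shallow square white tray on the bench, 110 x 110 mm outside, walls 5 mm thick and 14 mm high, inner floor 5 mm above the bench, fixed. Origin at the centre of its underside.
- holder1: Sample holder (three or four of them are present, all alike): an aluminium disc 50 mm in diameter and 6 mm thick, sample on the underside, with a round black grip post 16 mm in diameter in the middle, standing 32 mm above the disc (top 38 mm above the underside). Stands on the bench at the start, sample side down. Origin at the centre of the underside, z up. About 80 g. None if absent.
- holder2: Sample holder (three or four of them are present, all alike): an aluminium disc 50 mm in diameter and 6 mm thick, sample on the underside, with a round black grip post 16 mm in diameter in the middle, standing 32 mm above the disc (top 38 mm above the underside). Stands on the bench at the start, sample side down. Origin at the centre of the underside, z up. About 80 g. None if absent.
- holder3: Sample holder (three or four of them are present, all alike): an aluminium disc 50 mm in diameter and 6 mm thick, sample on the underside, with a round black grip post 16 mm in diameter in the middle, standing 32 mm above the disc (top 38 mm above the underside). Stands on the bench at the start, sample side down. Origin at the centre of the underside, z up. About 80 g. None if absent.
- holder4: Sample holder (three or four of them are present, all alike): an aluminium disc 50 mm in diameter and 6 mm thick, sample on the underside, with a round black grip post 16 mm in diameter in the middle, standing 32 mm above the disc (top 38 mm above the underside). Stands on the bench at the start, sample side down. Origin at the centre of the underside, z up. About 80 g. None if absent.
- control: Control box of the exposure unit: fixed aluminium box 130 x 260 x 60 mm (x by y by z) with a white top panel 60 mm above the bench. Origin at the centre of its underside. On the panel: the red mushroom stop at y = -70 mm and the black dial at y = +65 mm of this frame (both at x = 0). Placed differently each time, turned up to 0.2 rad.
- stop_top (a point): Centre of the flat top of the red mushroom stop. The head is a vertical cylinder 40 mm in diameter and 18 mm high on a 22 mm stem, over a black collar (54 mm in diameter, its top 72 mm above the bench). Popped up, the head's top is 106 mm above the bench and its underside 16 mm above the collar; locked down, about 98 mm and 8 mm.
- stop_push (a joint): Travel of the mushroom stop, m: 0 popped up, grows as it is pressed to a hard stop at 0.014. Pressed past about 0.010 (pressing takes up to about 6 N; force alone is a poor guide, press by 12 to 13 mm) a catch snaps in, and when let go it rises to about 0.008 and stays locked down. A spring pops it up again only when the head is turned.
- stop_turn (a joint): Turn of the mushroom head, rad: 0 at rest, grows CLOCKWISE seen from above, to 1.0 at most. With the stop locked down, turning it past about 0.55 (0.8 is safe) frees the catch, and it pops up as soon as nothing holds it down (a gripper that still pinches it holds it). A weak spring turns the head slowly back to 0 when let go.
- dial (a joint): Angle of the dose dial, rad, grows COUNTER-CLOCKWISE seen from above; 0 when the pointer looks along the control box's +x. Stops at -2.3 and 2.3; light friction (0.04 N m), stays where it is left.
- dial_grip (a point): On the dial's axis, 25 mm above the panel (85 mm above the bench): the grip point of the dial's bar. The black dial has a round skirt 48 mm in diameter and 10 mm high, and on it a bar 44 mm long, 14 mm wide, from 9 to 35 mm above the panel, to be pinched across its width; the bar lies along the pointer. The point's x axis points along the pointer.
- dial_tip (a point): Outer end of the dial's white pointer, 30 mm from the dial's axis and 5 mm above the panel.
- mark_point (a point): The place 30 mm from the dial's axis, 5 mm above the panel, at the inner point of the dark steel mark: a flat dark tab 5 mm high, 8 mm wide, narrowed at its inner end, reaching from 31 to 54 mm from the dial's axis, clipped on the dial's grey scale disc (92 mm in diameter, thin white ticks 15 degrees apart). The pointer must point at this tab. Fixed during a run, set differently each time.
- bottle: Bystander: small amber bottle 42 mm in diameter, 85 mm high. Origin at the centre of its underside.
- dish: Bystander: clear flat dish 84 mm in diameter, 14 mm high. Origin at the centre of its underside.
- tweezers: Bystander: steel tweezers 130 mm long lying flat along its x. Origin at the middle, on the bench.
- loupe: Bystander: black loupe 42 mm in diameter, 30 mm high. Origin at the centre of its underside.
There are look-alikes about, which are no part of the job. Leave any purple look-alike of the holder4 alone.

How it is judged (in metres and radians):
On the way, in this order (a step that is already met when the one before it is completed fails the run):
1. the stop is pressed, locked down and let go (value of joint stop_push above 0.006 m and contact force between the fingers and control below 0.1 N), for 0.3 s.
2. with the stop locked down, the test plate lies in the tray and every holder present stands on the glass (x of holder1 in the frame of deck between -0.057 and 0.057 m and y of holder1 in the frame of deck between -0.092 and 0.092 m and z of each of holder1, holder2, holder3, holder4 in the frame of deck below 0.004 m and angle between each of holder1, holder2, holder3, holder4, plate's own z axis and vertical below 0.08 rad and x of holder2 in the frame of deck between -0.057 and 0.057 m and y of holder2 in the frame of deck between -0.092 and 0.092 m and x of holder3 in the frame of deck between -0.057 and 0.057 m and y of holder3 in the frame of deck between -0.092 and 0.092 m and x of holder4 in the frame of deck between -0.057 and 0.057 m and y of holder4 in the frame of deck between -0.092 and 0.092 m and x of plate in the frame of tray between -0.026 and 0.026 m and y of plate in the frame of tray between -0.026 and 0.026 m and z of plate in the frame of tray below 0.009 m and value of joint stop_push above 0.006 m), for 0.3 s.
3. with the stop still locked down, the dial points at the mark (horizontal distance between dial_tip and mark_point below 0.003 m and value of joint stop_push above 0.006 m), for 0.3 s.
4. the stop is turned free and has popped up (value of joint stop_push below 0.002 m), for 0.3 s.
At the end, for the whole second after the job is handed in: Stop popped up (under 2 mm of travel), pointer tip within 3 mm of the mark point, test plate flat in the tray (centre within 26 mm), every present holder flat on the glass inside the rim (centre within 57 mm in x, 92 mm in y of the window centre), all at rest (x of holder1 in the frame of deck between -0.057 and 0.057 m and y of holder1 in the frame of deck between -0.092 and 0.092 m and z of each of holder1, holder2, holder3, holder4 in the frame of deck below 0.004 m and angle between each of holder1, holder2, holder3, holder4, plate's own z axis and vertical below 0.08 rad and x of holder2 in the frame of deck between -0.057 and 0.057 m and y of holder2 in the frame of deck between -0.092 and 0.092 m and x of holder3 in the frame of deck between -0.057 and 0.057 m and y of holder3 in the frame of deck between -0.092 and 0.092 m and x of holder4 in the frame of deck between -0.057 and 0.057 m and y of holder4 in the frame of deck between -0.092 and 0.092 m and x of plate in the frame of tray between -0.026 and 0.026 m and y of plate in the frame of tray between -0.026 and 0.026 m and z of plate in the frame of tray below 0.009 m and horizontal distance between dial_tip and mark_point below 0.003 m and value of joint stop_push below 0.002 m and linear speed of each of holder1, holder2, holder3, holder4, plate below 0.02 m/s); the robot touches nothing.
It fails at once if the bottle is pushed more than 40 mm away or tipped over (distance of bottle from where it was at the start of the episode above 0.04 m or angle between bottle's own z axis and vertical above 0.7 rad).
It fails at once if the dish is pushed more than 40 mm away or tipped over (distance of dish from where it was at the start of the episode above 0.04 m or angle between dish's own z axis and vertical above 0.7 rad).
It fails at once if the tweezers is pushed more than 40 mm away or tipped over (distance of tweezers from where it was at the start of the episode above 0.04 m or angle between tweezers's own z axis and vertical above 0.7 rad).
It fails at once if the loupe is pushed more than 40 mm away or tipped over (distance of loupe from where it was at the start of the episode above 0.04 m or angle between loupe's own z axis and vertical above 0.7 rad).
Of holder1, holder2, holder3, holder4 only 3 to 4 are there at a start; the rules pass over those that are not, and their reading is None.
At some moment in a run one of holder1, holder2, holder3, holder4, plate may be knocked a few centimetres aside while the robot is not near it.
Once in a run the grip may slacken for a moment while it holds something.
It also fails if it takes over 200 s, if anything falls off the work surface, if the arm or the gripper's body presses on something with over 40 N, if the wrist force passes 120 N, or if a joint passes its speed limit or range.

## Working session

There is one attempt and no reset: what is moved stays moved. The work goes in short steps, Python scripts to look and compute and a tool call to move; the robot and the scene stay as the last step left them, time stands still between calls to the robot, and variables do not carry over. Pictures are saved under pics/ and viewed, at most 14 in all, crops included, and the job is handed in when it is done.

Besides the shell and the picture viewer there is one more tool, called after "Call:" by a JSON object that holds its "op" and its "data". carry_out: Moves the arm, as the interface text tells. Its arguments: {"type":"object","properties":{"deltas":{"type":"array"},"squeeze":{"type":"number"}},"required":["deltas"]}

```bash
mkdir -p pics; cat > h.py <<'E'
import numpy as np, cv2
from bench import robot, viewer
def snap(n,f=None):
    s=viewer.snapshot(n)
    if f: cv2.imwrite('pics/'+f+'.png',cv2.cvtColor(np.asarray(s['pixels']),cv2.COLOR_RGB2BGR))
    return s
def K(s): return np.array([[s['fx'],0,s['cx']],[0,s['fy'],s['cy']],[0,0,1.]])
def ray(s,u,v,z):
    p=cv2.undistortPoints(np.array([[[u,v]]],float),K(s),np.array(s['distortion'],float))[0,0]
    E=np.array(s['extrinsics']);d=E[:3,:3]@[p[0],p[1],1];o=E[:3,3]
    return o+d*(z-o[2])/d[2]
def proj(s,P):
    E=np.linalg.inv(np.array(s['extrinsics']))
    return cv2.projectPoints(np.array(P,float).reshape(-1,1,3),cv2.Rodrigues(E[:3,:3])[0],E[:3,3],K(s),np.array(s['distortion'],float))[0][:,0]
E
python3 - <<'E'
from h import *
for n in('top','side'):
    s=snap(n,n+'0'); print(n,s['fx'],np.round(s['extrinsics'],3).tolist())
st=robot.get_state();print(st['ee_pos'],st['orientation'],st['force'],st['opening'])
E
```

```text
top 560.0461636338388 [[-0.011, -0.987, 0.157, 294.53], [-1.0, 0.011, 0.0, 31.549], [-0.002, -0.157, -0.988, 1209.087], [0.0, 0.0, 0.0, 1.0]]
side 546.0204782930723 [[-0.995, -0.054, 0.08, 367.28], [-0.096, 0.585, -0.805, 1028.327], [-0.003, -0.809, -0.588, 825.039], [0.0, 0.0, 0.0, 1.0]]
[ 191.62060557 -488.38190805  230.82184662] [ 9.82586998e-01  1.85802276e-01 -2.14582551e-05 -5.52868556e-04] [ 0.17887656  0.0140955  -0.90375466] 0.9994547524203428
```

View pics/top0.png

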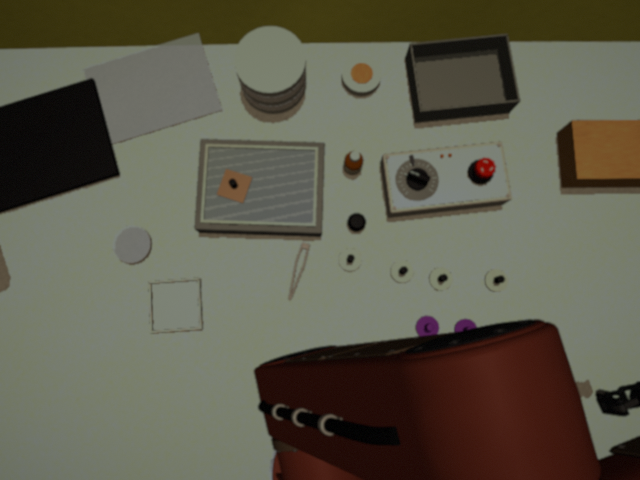

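View pics/side0.png

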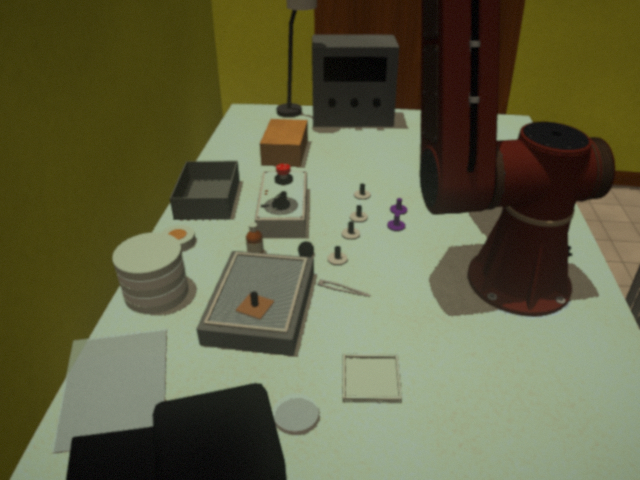

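The top view shows four holders at about (350,260), (402,271), (441,279) and (497,280), and two purple look-alikes at (427,327) and (465,328). The stop is at (484,169), the dial at (417,178), the deck at (261,187) with the plate at (235,186), and the tray at (176,305). I'll measure next.

```bash
cat > meas.py <<'E'
from h import *
t=snap('top');d=snap('side')
def hsv(s): return cv2.cvtColor(np.asarray(s['pixels']),cv2.COLOR_RGB2HSV)
def blobs(m,amin=15,win=None):
    m=m.astype(np.uint8)
    if win: 
        w=np.zeros_like(m);w[win[1]:win[3],win[0]:win[2]]=1;m=m*w
    n,l,st,c=cv2.connectedComponentsWithStats(m)
    return [(c[i].round(1),st[i,4],(l==i)) for i in range(1,n) if st[i,4]>=amin]
def tri(a,b):
    A=[];B=[]
    for s,p in((t,a),(d,b)):
        o=np.array(s['extrinsics'])[:3,3];q=ray(s,p[0],p[1],0)-o;q/=np.linalg.norm(q)
        M=np.eye(3)-np.outer(q,q);A.append(M);B.append(M@o)
    return np.linalg.solve(sum(A),sum(B))
E
python3 - <<'E'
from meas import *
H=hsv(t);G=hsv(d)
# red
for n,s,I,w in(('top',t,H,(380,140,520,220)),('side',d,G,(250,150,320,250))):
    m=(I[...,1]>180)&((I[...,0]<6)|(I[...,0]>174))&(I[...,2]>90)
    for c,a,_ in blobs(m,15,w): print('red',n,c,a,ray(s,*c,97).round(1),ray(s,*c,106).round(1))
# posts
for n,s,I,w in(('top',t,H,(330,235,530,350)),('side',d,G,(320,170,420,270))):
    for c,a,_ in blobs(I[...,2]<70,8,w): print('dark',n,c,a,ray(s,*c,25).round(1))
# orange plate
m=(H[...,0]>3)&(H[...,0]<20)&(H[...,1]>90)
for c,a,l in blobs(m,100,(190,140,330,240)):
    r=cv2.minAreaRect(np.argwhere(l)[:,::-1].astype(np.float32));print('plate',c,a,r,ray(t,*r[0],56).round(1))
for c,a,_ in blobs(H[...,2]<60,8,(215,165,260,210)): print('platepost',c,a,ray(t,*c,75).round(1))
im=np.asarray(t['pixels'])[...,::-1]
a=cv2.resize(im[135:220,375:520],None,fx=5,fy=5,interpolation=cv2.INTER_CUBIC);cv2.imwrite('pics/ctl.png',a)
b=cv2.resize(im[130:340,140:370],None,fx=2.8,fy=2.8,interpolation=cv2.INTER_CUBIC);cv2.imwrite('pics/deck.png',b)
E
```

```text
red top [484.9 167.1] 197 [ 615.1 -323.7   97. ] [ 612.5 -320.9  106. ]
red side [282.8 167.2] 80 [ 614.7 -328.    97. ] [ 611.6 -311.2  106. ]
dark top [349.9 258.7] 45 [437.3 -46.1  25. ]
dark top [402.5 270.5] 50 [ 410.8 -157.3   25. ]
dark top [442.  278.3] 56 [ 393.1 -240.6   25. ]
dark top [498.3 279.5] 68 [ 389.  -360.5   25. ]
dark top [458.9 339.2] 3132 [ 265.4 -270.2   25. ]
dark top [426.3 328.2] 45 [ 289.1 -202.9   25. ]
dark side [362. 189.] 27 [ 389.  -349.9   25. ]
dark side [398.8 205.3] 36 [ 283.9 -270.1   25. ]
dark side [358.5 210.8] 37 [ 394.1 -231.1   25. ]
dark side [396.3 220.9] 38 [ 291.9 -190.7   25. ]
dark side [350.5 227.2] 42 [ 411.4 -149.7   25. ]
dark side [337.2 252.3] 48 [437.7 -37.7  25. ]
plate [234.1 185.6] 725 ((234.05003356933594, 185.3500213623047), (27.51181411743164, 27.195585250854492), 18.434947967529297) [592.8 197.9  56. ]
platepost [232.7 183.2] 51 [592.6 198.   75. ]
```

View pics/ctl.png

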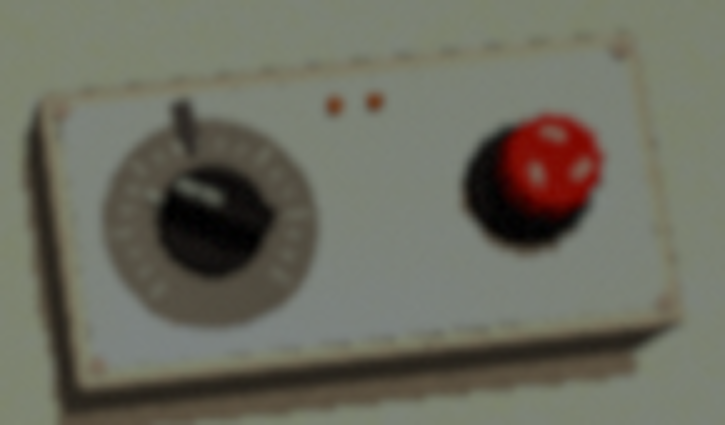

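View pics/deck.png

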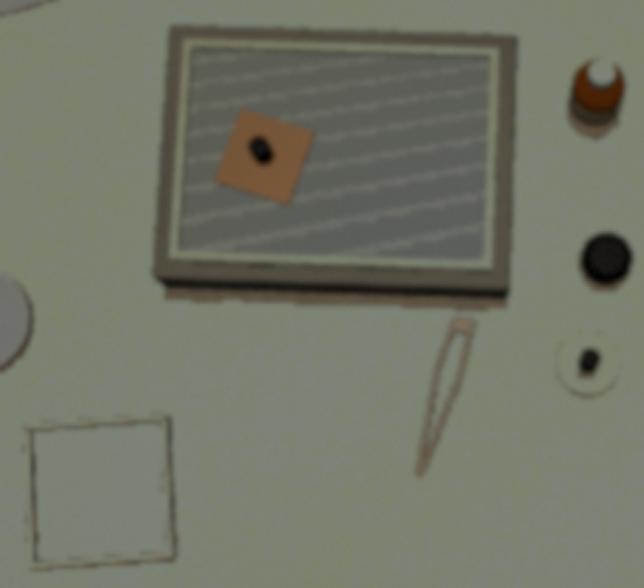

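The crops show the panel corners, with the grey scale disc at crop (211,222) and the mark's inner end at about crop (188,150). The white pointer looks left toward crop (150,190). Deck and tray corners are also readable, so I'll fit the poses.

```bash
python3 - <<'E'
from meas import *
def fit(pix,z,loc,name):
    W=np.array([ray(t,u,v,z)[:2] for u,v in pix]);L=np.array(loc,float)
    Lc=L-L.mean(0);Wc=W-W.mean(0)
    th=np.arctan2((Lc[:,0]*Wc[:,1]-Lc[:,1]*Wc[:,0]).sum(),(Lc*Wc).sum())
    R=np.array([[np.cos(th),-np.sin(th)],[np.sin(th),np.cos(th)]]);o=W.mean(0)-R@L.mean(0)
    print(name,o.round(1),round(th,3),'res',(W-(L@R.T+o)).round(1).tolist());return o,R
box=lambda a,b:[(a,b),(a,-b),(-a,-b),(-a,b)]
cr=lambda P,x,y,f:[(x+p/f,y+q/f) for p,q in P]
o,R=fit(cr([(45,102),(625,40),(678,318),(85,388)],375,135,5),60,box(65,130),'control')
print('stop',o+R@[0,-70],'dial',o+R@[0,65], 'disc',ray(t,375+211/5,135+222/5,61).round(1))
do=o+R@[0,65]
for n,p in(('markin',(188,150)),('markout',(180,103)),('ptr',(150,193))):
    q=ray(t,375+p[0]/5,135+p[1]/5,65)[:2]
    for c in(do,ray(t,375+211/5,135+222/5,61)[:2]): print(n,q.round(1),np.linalg.norm(q-c).round(1),'world ang',np.arctan2(*(q-c)[::-1]).round(3))
fit(cr([(172,28),(516,38),(507,290),(157,278)],140,130,2.8),50,box(100,135),'deck')
fit(cr([(181,44),(504,50),(494,270),(169,262)],140,130,2.8),56,box(83,118),'rim')
fit(cr([(28,428),(170,416),(176,560),(35,568)],140,130,2.8),14,box(55,55),'tray')
for a,b in(((349.9,258.7),(337.2,252.3)),((402.5,270.5),(350.5,227.2)),((442,278.3),(358.5,210.8)),((498.3,279.5),(362,189)),((484.9,167.1),(282.8,167.2)),((426.3,328.2),(396.3,220.9))): print(tri(a,b).round(1))
G=hsv(d)
for c,a,_ in blobs(G[...,2]<60,8,(240,285,275,320)): print('pp',c,a,tri((232.7,183.2),c).round(1))
# disc mask for holders: bright pale vs bench
im=np.asarray(d['pixels'])[...,::-1]
cv2.imwrite('pics/sctl.png',cv2.resize(im[155:245,250:315],None,fx=6,fy=6,interpolation=cv2.INTER_CUBIC))
E
```

```text
control [ 604.6 -253.2] 0.106 res [[-1.9, -4.2], [-4.0, 4.1], [2.9, 3.5], [2.9, -3.3]]
stop [ 611.9407372  -322.84317399] dial [ 597.72238522 -188.59400838] disc [ 599.9 -189.8   61. ]
markin [ 630.4 -180.6] 33.6 world ang 0.241
markin [ 630.4 -180.6] 31.8 world ang 0.294
markout [ 651. -178.] 54.4 world ang 0.196
markout [ 651. -178.] 52.4 world ang 0.226
ptr [ 611.8 -163.7] 28.5 world ang 1.057
ptr [ 611.8 -163.7] 28.6 world ang 1.145
deck [592.3 142.1] -0.044 res [[-1.9, -1.9], [-1.6, 2.4], [1.6, 3.2], [1.9, -3.6]]
rim [592.  142.3] -0.038 res [[1.8, 5.2], [2.7, -6.5], [-2.3, -3.1], [-2.3, 4.4]]
tray [341.7 323.8] 0.066 res [[-1.6, -0.2], [-0.8, 0.6], [0.1, 1.3], [2.3, -1.7]]
[438.2 -46.6  18.3]
[ 411.5 -158.2   19.2]
[ 394.  -242.2   17.9]
[ 389.4 -363.    17.4]
[ 614.  -322.8   99.8]
[ 290.  -204.8   15.7]
pp [254.  298.6] 80 [593.6 198.7  70.5]
```

View pics/sctl.png

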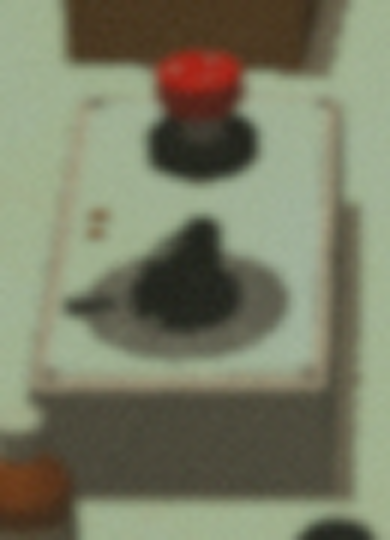

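The triangulated points agree with the fits. The stop comes out at about (613.5,-322.8), the dial axis at (599,-189.5), the deck at (592,142) with yaw -0.04, and the tray at (342,324). First I'll turn the tool to yaw 90°, so tool x is world +y and tool y is world +x, and close the fingers.

Call:
{"op": "carry_out", "data": {"deltas": [[[0, 0, 0], [0, 0, -0.171], 0], [[0, 0, 0], [0, 0, -0.171], 0], [[0, 0, 0], [0, 0, -0.171], 0], [[0, 0, 0], [0, 0, -0.171], 0], [[0, 0, 0], [0, 0, -0.171], 0], [[0, 0, 0], [0, 0, -0.171], 0], [[0, 0, 0], [0, 0, -0.171], 0], [[0, 0, 0], [0, 0, 0], 0]], "squeeze": 40}}

```text
clock: 1.3
ee_pos: [191.7, -488.7, 231.2]
orientation: [0.708, 0.707, 0.0, -0.0]
force: [0.0, -0.0, 0.5]
opening: 0.003
finger_force: 0.0
```

Call:
{"op": "carry_out", "data": {"deltas": [[[20.8, 52.7, 11.4], [0, 0, 0], 0], [[20.8, 52.7, 11.4], [0, 0, 0], 0], [[20.8, 52.7, 11.4], [0, 0, 0], 0], [[20.8, 52.7, 11.4], [0, 0, 0], 0], [[20.8, 52.7, 11.4], [0, 0, 0], 0], [[20.8, 52.7, 11.4], [0, 0, 0], 0], [[20.8, 52.7, 11.4], [0, 0, 0], 0], [[20.8, 52.7, 11.4], [0, 0, 0], 0]]}}

```text
clock: 2.3
ee_pos: [615.0, -321.5, 139.7]
orientation: [0.709, 0.705, -0.0, 0.0]
force: [0.3, -0.6, -0.2]
opening: -0.001
finger_force: 0.0
```

Call:
{"op": "carry_out", "data": {"deltas": [[[0, 0, 0], [0, 0, 0], 0]]}}

```text
clock: 2.42
ee_pos: [615.8, -319.6, 137.9]
orientation: [0.707, 0.707, 0.0, -0.001]
force: [-0.6, 0.4, -0.3]
opening: -0.001
finger_force: 0.0
```

Call:
{"op": "carry_out", "data": {"deltas": [[[0, 0, 20], [0, 0, 0], 0], [[0, 0, 8], [0, 0, 0], 0], [[0, 0, 0], [0, 0, 0], 0]]}}

```text
clock: 2.8
ee_pos: [612.5, -322.5, 111.8]
orientation: [0.708, 0.706, -0.0, -0.001]
force: [0.7, -0.8, 0.4]
opening: 0.001
finger_force: 0.0
```

```bash
python3 - <<'E'
from h import *
for i in range(2):
    s=snap('side'); st=robot.get_state();print(st['ee_pos'].round(1),st['force'].round(1))
s=snap('side','press');p=proj(s,[[613.5,-322.8,112]])[0];u,v=p.astype(int)
im=cv2.cvtColor(np.asarray(s['pixels']),cv2.COLOR_RGB2BGR)
cv2.imwrite('pics/press.png',cv2.resize(im[v-60:v+60,u-80:u+80],None,fx=5,fy=5))
E
```

```text
[ 612.9 -322.7  112.5] [-0.2 -0.1  0.4]
[ 613.2 -322.9  112.9] [-0.2  0.4 -0.6]
```

View pics/press.png

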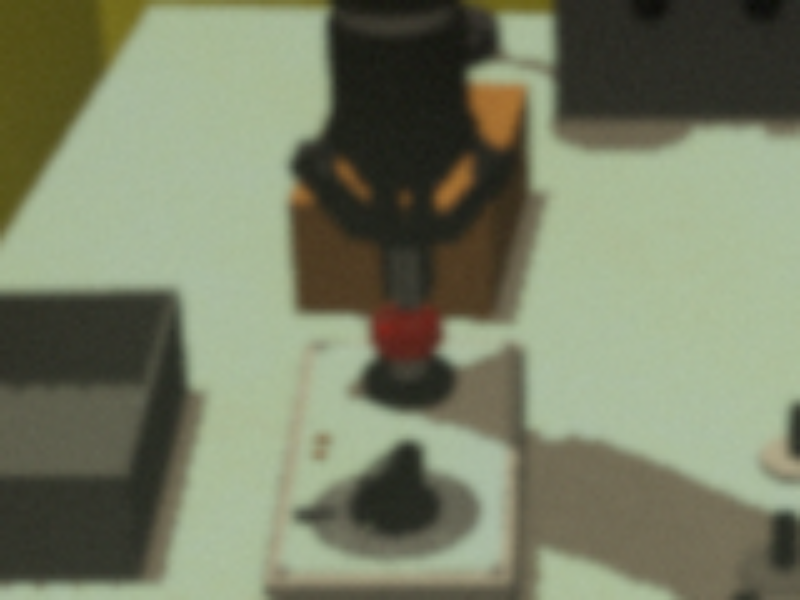

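The fingertips are centred over the red head at crop (407,330). Now I'll press to z ≈ 93.

Call:
{"op": "carry_out", "data": {"deltas": [[[0, 0, 6], [0, 0, 0], 0], [[0, 0, 6], [0, 0, 0], 0], [[0, 0, 4], [0, 0, 0], 0], [[0, 0, 2.5], [0, 0, 0], 0], [[0, 0, 0], [0, 0, 0], 0], [[0, 0, 0], [0, 0, 0], 0]]}}

```text
clock: 3.7
ee_pos: [613.6, -322.7, 93.9]
orientation: [0.707, 0.707, -0.0, 0.0]
force: [0.2, -2.3, 3.6]
opening: -0.001
finger_force: 2.0
```

Call:
{"op": "carry_out", "data": {"deltas": [[[0, 0, -5], [0, 0, 0], 0], [[0, 0, -20], [0, 0, 0], 0], [[0, 0, -45], [0, 0, 0], 60], [[55, -10, 0], [0, 0, 0], 60], [[55, -10, 0], [0, 0, 0], 60], [[55, 0, 0], [0, 0, 0], 60]]}}

```text
clock: 4.45
ee_pos: [591.8, -155.3, 163.4]
orientation: [0.707, 0.707, -0.0, -0.001]
force: [0.7, -0.3, 0.4]
opening: 0.7
finger_force: 0.0
```

```bash
cat > red.py <<'E'
from meas import *
for n,s,w in(('top',t,(380,140,520,220)),('side',d,(250,150,320,190))):
    I=hsv(s);m=(I[...,1]>180)&((I[...,0]<6)|(I[...,0]>174))&(I[...,2]>90)
    for c,a,l in blobs(m,15,w): print('red',n,c,a,'rows',np.where(l.any(1))[0][[0,-1]])
E
python3 red.py; python3 -c "
from h import *
im=np.asarray(snap('side')['pixels'])[...,::-1]
cv2.imwrite('pics/l.png',cv2.resize(im[155:245,250:315],None,fx=6,fy=6,interpolation=cv2.INTER_CUBIC))"
```

```text
red top [484.6 141.2] 18 rows [140 143]
red top [482.1 192.1] 22 rows [189 196]
red top [392.6 205.7] 27 rows [198 213]
red side [282.8 170. ] 75 rows [166 174]
```

View pics/l.png

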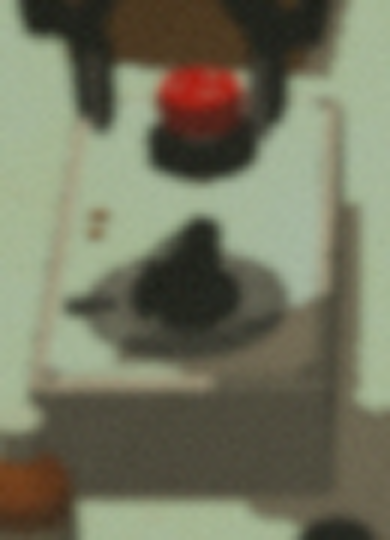

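The stop is locked: its head sits 2.8 px lower in the side view. Next is the plate, starting with the approach over the post at (593.3,198.5).

Call:
{"op": "carry_out", "data": {"deltas": [[[50.8, 0, 0], [0, 0, 0], 50], [[50.8, 0, 0], [0, 0, 0], 50], [[50.8, 0, 0], [0, 0, 0], 50], [[50.8, 0, 0], [0, 0, 0], 50], [[50.8, 0, 0], [0, 0, 0], 50], [[50.8, 0, 0], [0, 0, 0], 50], [[51, 0, 0], [0, 0, 0], 50], [[0, 0, 50], [0, 0, 0], 50]]}}

```text
clock: 5.6
ee_pos: [596.1, 201.9, 116.0]
orientation: [0.706, 0.708, 0.003, 0.002]
force: [1.1, -0.6, -1.6]
opening: 0.584
finger_force: 0.0
```

Call:
{"op": "carry_out", "data": {"deltas": [[[0, 0, 40], [0, 0, 0], 50], [[0, 0, 12], [0, 0, 0], 50], [[0, 0, 0], [0, 0, 0], 50], [[0, 0, 0], [0, 0, 0], 0], [[0, 0, 0], [0, 0, 0], 0], [[0, 0, 0], [0, 0, 0], 0]]}}

```text
clock: 6.35
ee_pos: [594.5, 198.5, 63.3]
orientation: [0.707, 0.707, 0.001, 0.001]
force: [-1.1, -1.3, 5.9]
opening: 0.168
finger_force: 39.0
```

Call:
{"op": "carry_out", "data": {"deltas": [[[0, 0, -20], [0, 0, 0], 0], [[0, 0, -40], [0, 0, 0], 0], [[0, -25, 0], [0, 0, 0], 0], [[20, -50, 0], [0, 0, 0], 0], [[25, -50, 0], [0, 0, 0], 0], [[30, -50, 0], [0, 0, 0], 0], [[30, -50, 0], [0, 0, 0], 0], [[20, -26.6, 0], [0, 0, 0], 0]], "squeeze": 60}}

```text
clock: 7.35
ee_pos: [339.5, 324.4, 122.5]
orientation: [0.707, 0.708, 0.0, -0.0]
force: [0.0, 0.2, -1.3]
opening: 0.163
finger_force: 58.7
```

```bash
python3 -c "
from h import *
st=robot.get_state();print(st['ee_pos'].round(1),st['force'].round(1),st['opening'])"
```

```text
[339.5 324.4 122.5] [ 0.   0.2 -1.3] 0.16268045542789056
```

Call:
{"op": "carry_out", "data": {"deltas": [[[0, 0, 50], [0, 0, 0], 0], [[0, 0, 40], [0, 0, 0], 0], [[0, 0, 11], [0, 0, 0], 0], [[0, 0, 3], [0, 0, 0], 0], [[0, 0, 0], [0, 0, 0], 0]]}}

```text
clock: 7.98
ee_pos: [342.7, 324.0, 19.0]
orientation: [0.707, 0.707, 0.001, 0.0]
force: [-0.0, -0.3, -0.2]
opening: 0.165
finger_force: 58.7
```

Call:
{"op": "carry_out", "data": {"deltas": [[[0, 0, 1], [0, 0, 0], 0], [[0, 0, 0.7], [0, 0, 0], 0], [[0, 0, 0], [0, 0, 0], 0]]}}

```text
clock: 8.35
ee_pos: [343.1, 324.3, 18.2]
orientation: [0.707, 0.707, 0.002, 0.0]
force: [-4.7, -3.6, 23.7]
opening: 0.164
finger_force: 61.5
```

Call:
{"op": "carry_out", "data": {"deltas": [[[0, 0, 0], [0, 0, 0], 40], [[0, 0, 0], [0, 0, 0], 40], [[0, 0, -45], [0, 0, 0], 40], [[0, 0, -45], [0, 0, 0], 40]]}}

```text
clock: 8.85
ee_pos: [341.4, 323.2, 106.9]
orientation: [0.707, 0.707, -0.001, -0.0]
force: [0.3, 1.0, -0.5]
opening: 0.465
finger_force: 0.0
```

```bash
cat > hold.py <<'E'
from meas import *
import sys
w1=(330,235,530,300);w2=(320,170,376,270)
A=[c for c,a,_ in blobs((hsv(t)[...,2]<70),20,w1) if a<110];B=[c for c,a,_ in blobs(hsv(d)[...,2]<70,15,w2) if a<110]
for a in A:
    for b in B:
        p=tri(a,b);e=np.hypot(*(proj(t,[p])[0]-a))+np.hypot(*(proj(d,[p])[0]-b))
        if e<4 and 5<p[2]<40: print(p.round(1),e.round(1))
E
python3 hold.py; python3 -c "
from h import *
cv2.imwrite('pics/t2.png',np.asarray(snap('top')['pixels'])[...,::-1])"
```

```text
[438.  -46.6  18.7] 0.1
[ 411.3 -158.7   18.8] 0.3
```

View pics/t2.png

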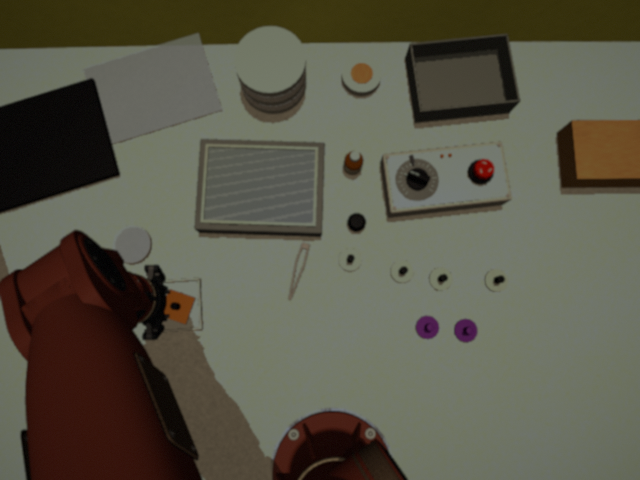

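The plate lies in the tray at (178,306) and the holders are undisturbed. Now holder A at (438,-46.6).

Call:
{"op": "carry_out", "data": {"deltas": [[[-52.9, 13.8, 0], [0, 0, 0], 40], [[-52.9, 13.8, 0], [0, 0, 0], 40], [[-52.9, 13.8, 0], [0, 0, 0], 40], [[-52.9, 13.8, 0], [0, 0, 0], 40], [[-52.9, 13.8, 0], [0, 0, 0], 40], [[-52.9, 13.8, 0], [0, 0, 0], 40], [[-52.7, 13.7, 0], [0, 0, 0], 40], [[0, 0, 25], [0, 0, 0], 40]]}}

```text
clock: 10.0
ee_pos: [440.4, -50.4, 80.9]
orientation: [0.709, 0.705, 0.001, 0.002]
force: [-0.4, 0.4, -0.6]
opening: 0.47
finger_force: 0.0
```

Call:
{"op": "carry_out", "data": {"deltas": [[[0, 0, 30], [0, 0, 0], 40], [[0, 0, 30], [0, 0, 0], 40], [[0, 0, 9.5], [0, 0, 0], 40], [[0, 0, 0], [0, 0, 0], 0], [[0, 0, 0], [0, 0, 0], 0], [[0, 0, 0], [0, 0, 0], 0]]}}

```text
clock: 10.75
ee_pos: [438.8, -46.8, 12.2]
orientation: [0.707, 0.707, 0.0, 0.001]
force: [0.5, 0.4, -1.9]
opening: 0.163
finger_force: 58.4
```

Call:
{"op": "carry_out", "data": {"deltas": [[[0, 0, -20], [0, 0, 0], 0], [[0, 0, -45], [0, 0, 0], 0], [[0, 0, -45], [0, 0, 0], 0], [[48.5, 38.2, 0], [0, 0, 0], 0], [[48.5, 38.2, 0], [0, 0, 0], 0], [[48.5, 38.2, 0], [0, 0, 0], 0], [[48.5, 38.2, 0], [0, 0, 0], 0], [[48.5, 38.2, 0], [0, 0, 0], 0]]}}

```text
clock: 11.75
ee_pos: [630.4, 197.7, 122.1]
orientation: [0.707, 0.707, 0.0, 0.0]
force: [1.2, -0.8, -0.5]
opening: 0.166
finger_force: 58.7
```

Call:
{"op": "carry_out", "data": {"deltas": [[[0, 0, 0], [0, 0, 0], 0], [[0, 0, 30], [0, 0, 0], 0], [[0, 0, 20], [0, 0, 0], 0], [[0, 0, 8], [0, 0, 0], 0], [[0, 0, 0], [0, 0, 0], 0]]}}

```text
clock: 12.38
ee_pos: [628.9, 195.4, 63.7]
orientation: [0.707, 0.707, -0.0, -0.0]
force: [-0.3, -0.2, 0.3]
opening: 0.163
finger_force: 58.9
```

Call:
{"op": "carry_out", "data": {"deltas": [[[0, 0, 1], [0, 0, 0], 0], [[0, 0, 0.6], [0, 0, 0], 0], [[0, 0, 0], [0, 0, 0], 0]]}}

```text
clock: 12.75
ee_pos: [629.4, 195.9, 62.2]
orientation: [0.707, 0.707, 0.0, 0.0]
force: [0.5, 0.4, -1.3]
opening: 0.163
finger_force: 58.9
```

Call:
{"op": "carry_out", "data": {"deltas": [[[0, 0, 0], [0, 0, 0], 38], [[0, 0, 0], [0, 0, 0], 38], [[0, 0, -40], [0, 0, 0], 38], [[0, 0, -20], [0, 0, 0], 38]]}}

```text
clock: 13.25
ee_pos: [630.0, 196.0, 123.7]
orientation: [0.707, 0.707, 0.001, 0.001]
force: [0.6, 0.9, 0.3]
opening: 0.445
finger_force: 0.0
```

Call:
{"op": "carry_out", "data": {"deltas": [[[-44.3, -27.2, 0], [0, 0, 0], 38], [[-44.3, -27.2, 0], [0, 0, 0], 38], [[-44.3, -27.2, 0], [0, 0, 0], 38], [[-44.3, -27.2, 0], [0, 0, 0], 38], [[-44.3, -27.2, 0], [0, 0, 0], 38], [[-44.3, -27.2, 0], [0, 0, 0], 38], [[-44.3, -27.2, 0], [0, 0, 0], 38], [[-44.3, -27.2, 0], [0, 0, 0], 38]]}}

```text
clock: 14.25
ee_pos: [410.9, -159.9, 122.1]
orientation: [0.707, 0.707, 0.0, 0.001]
force: [0.7, -0.3, 0.7]
opening: 0.447
finger_force: 0.0
```

```bash
sed -i 's/^w1=.*/w1=(330,235,530,300);w2=(320,170,376,270)/' hold.py; python3 hold.py; python3 -c "
from h import *
print(robot.get_state()['ee_pos'])"
```

```text
[ 409.72542159 -161.92392512  122.10381721]
```

Call:
{"op": "carry_out", "data": {"deltas": [[[0, 0, 45], [0, 0, 0], 38], [[0, 0, 40], [0, 0, 0], 38], [[0, 0, 15], [0, 0, 0], 38], [[0, 0, 10.4], [0, 0, 0], 38], [[0, 0, 0], [0, 0, 0], 0], [[0, 0, 0], [0, 0, 0], 0], [[0, 0, 0], [0, 0, 0], 0]]}}

```text
clock: 15.22
ee_pos: [412.1, -158.8, 12.0]
orientation: [0.707, 0.707, 0.0, 0.001]
force: [0.4, 0.2, -0.8]
opening: 0.166
finger_force: 58.4
```

Call:
{"op": "carry_out", "data": {"deltas": [[[0, 0, -20], [0, 0, 0], 0], [[0, 0, -45], [0, 0, 0], 0], [[0, 0, -45], [0, 0, 0], 0], [[51, 21.1, 0], [0, 0, 0], 0], [[51, 21.1, 0], [0, 0, 0], 0], [[51, 21.1, 0], [0, 0, 0], 0], [[51, 21.1, 0], [0, 0, 0], 0], [[51, 21.1, 0], [0, 0, 0], 0]]}}

```text
clock: 16.23
ee_pos: [517.8, 98.3, 122.0]
orientation: [0.707, 0.707, 0.0, 0.0]
force: [0.5, 0.2, -0.8]
opening: 0.161
finger_force: 58.6
```

Call:
{"op": "carry_out", "data": {"deltas": [[[51, 21.1, 0], [0, 0, 0], 0], [[50.9, 21.1, 0], [0, 0, 0], 0], [[0, 0, 0], [0, 0, 0], 0], [[0, 0, 30], [0, 0, 0], 0], [[0, 0, 20], [0, 0, 0], 0], [[0, 0, 8], [0, 0, 0], 0], [[0, 0, 1.6], [0, 0, 0], 0], [[0, 0, 0], [0, 0, 0], 0]]}}

```text
clock: 17.23
ee_pos: [559.8, 198.2, 62.6]
orientation: [0.707, 0.707, 0.0, 0.0]
force: [0.6, -0.1, -0.1]
opening: 0.166
finger_force: 58.9
```

Call:
{"op": "carry_out", "data": {"deltas": [[[0, 0, 0], [0, 0, 0], 38], [[0, 0, 0], [0, 0, 0], 38], [[0, 0, -40], [0, 0, 0], 38], [[0, 0, -20], [0, 0, 0], 38], [[-48.9, -18.4, 0], [0, 0, 0], 38], [[-48.9, -18.4, 0], [0, 0, 0], 38], [[-48.9, -18.4, 0], [0, 0, 0], 38], [[-48.9, -18.4, 0], [0, 0, 0], 38]]}}

```text
clock: 18.23
ee_pos: [485.3, 1.4, 122.2]
orientation: [0.707, 0.707, 0.0, 0.0]
force: [1.4, 0.1, 0.4]
opening: 0.443
finger_force: 0.0
```

```bash
cat > chk.py <<'E'
from meas import *
A=[(c,a) for c,a,_ in blobs(hsv(t)[...,2]<70,15,(330,235,530,300)) if a<110]
print('bench top',[(c.tolist(),ray(t,*c,18)[:2].round(1).tolist()) for c,a in A])
A=[(c,a) for c,a,_ in blobs(hsv(t)[...,2]<70,15,(205,145,318,226)) if a<110]
print('deck',[(c.tolist(),int(a),ray(t,*c,70)[:2].round(1).tolist()) for c,a in A])
A=[(c,a) for c,a,_ in blobs(hsv(t)[...,2]<60,15,(150,280,202,330))]
print('tray',[(c.tolist(),int(a),ray(t,*c,25)[:2].round(1).tolist()) for c,a in A])
print(robot.get_state()['ee_pos'].round(1))
E
python3 chk.py; python3 red.py
```

```text
bench top [([442.0, 278.2], [393.9, -242.2]), ([498.4, 279.5], [389.6, -363.0])]
deck [([292.8, 155.5], 52, [652.5, 72.5]), ([234.1, 167.5], 54, [627.9, 196.3]), ([232.7, 200.0], 53, [557.8, 198.3])]
tray [([174.9, 305.7], 47, [341.8, 324.5])]
[484.2  -0.8 122.1]
red top [483.5 168.5] 203 rows [160 177]
red side [282.7 169.9] 76 rows [166 173]
```

Call:
{"op": "carry_out", "data": {"deltas": [[[-48.9, -18.4, 0], [0, 0, 0], 38], [[-48.9, -18.4, 0], [0, 0, 0], 38], [[-48.9, -18.4, 0], [0, 0, 0], 38], [[-48.9, -18.4, 0], [0, 0, 0], 38], [[-48.9, -18.4, 0], [0, 0, 0], 38], [[0, 0, 0], [0, 0, 0], 38], [[0, 0, 45], [0, 0, 0], 38]]}}

```text
clock: 19.3
ee_pos: [396.8, -243.2, 78.5]
orientation: [0.707, 0.707, 0.001, 0.003]
force: [1.3, -0.6, 0.4]
opening: 0.447
finger_force: 0.0
```

```bash
python3 chk.py; python3 hold.py
```

```text
bench top [([442.1, 277.8], [394.8, -242.5]), ([524.9, 291.2], [363.9, -418.4])]
deck [([234.1, 167.5], 51, [627.9, 196.3]), ([232.6, 200.0], 52, [557.8, 198.6])]
tray [([175.0, 305.7], 45, [341.8, 324.3])]
[ 392.4 -238.9   74.1]
```

Call:
{"op": "carry_out", "data": {"deltas": [[[0, 0, 35], [0, 0, 0], 38], [[0, 0, 20], [0, 0, 0], 38], [[0, 0, 10.4], [0, 0, 0], 38], [[0, 0, 0], [0, 0, 0], 38], [[0, 0, 0], [0, 0, 0], 0], [[0, 0, 0], [0, 0, 0], 0], [[0, 0, 0], [0, 0, 0], 0]]}}

```text
clock: 20.38
ee_pos: [394.5, -242.2, 12.6]
orientation: [0.707, 0.707, 0.0, 0.001]
force: [-0.0, 1.0, 6.6]
opening: 0.166
finger_force: 58.4
```

Call:
{"op": "carry_out", "data": {"deltas": [[[0, 0, -20], [0, 0, 0], 0], [[0, 0, -45], [0, 0, 0], 0], [[0, 0, -45], [0, 0, 0], 0], [[40.9, 28.9, 0], [0, 0, 0], 0], [[40.9, 28.9, 0], [0, 0, 0], 0], [[40.9, 28.9, 0], [0, 0, 0], 0], [[40.9, 28.9, 0], [0, 0, 0], 0], [[40.9, 28.9, 0], [0, 0, 0], 0]]}}

```text
clock: 21.38
ee_pos: [539.2, -35.8, 122.2]
orientation: [0.707, 0.707, 0.0, 0.0]
force: [0.5, -1.2, -0.4]
opening: 0.163
finger_force: 58.7
```

Call:
{"op": "carry_out", "data": {"deltas": [[[40.9, 28.9, 0], [0, 0, 0], 0], [[40.9, 28.9, 0], [0, 0, 0], 0], [[41.1, 28.9, 0], [0, 0, 0], 0], [[0, 0, 0], [0, 0, 0], 0], [[0, 0, 30], [0, 0, 0], 0], [[0, 0, 20], [0, 0, 0], 0], [[0, 0, 9.6], [0, 0, 0], 0], [[0, 0, 0], [0, 0, 0], 0]]}}

```text
clock: 22.38
ee_pos: [624.7, 85.1, 62.3]
orientation: [0.707, 0.707, -0.0, 0.0]
force: [0.3, 0.0, -0.2]
opening: 0.164
finger_force: 61.1
```

Call:
{"op": "carry_out", "data": {"deltas": [[[0, 0, 0.4], [0, 0, 0], 0], [[0, 0, 0], [0, 0, 0], 38], [[0, 0, 0], [0, 0, 0], 38], [[0, 0, -40], [0, 0, 0], 38], [[0, 0, -20.4], [0, 0, 0], 38], [[-40, -40, 0], [0, 0, 0], 38], [[-40, -40, 0], [0, 0, 0], 38], [[0, 0, 0], [0, 0, 0], 38]]}}

```text
clock: 23.38
ee_pos: [542.0, 3.8, 121.9]
orientation: [0.708, 0.706, -0.001, -0.001]
force: [0.1, 1.0, 0.2]
opening: 0.447
finger_force: 0.0
```

```bash
python3 chk.py; python3 hold.py
```

```text
bench top [([498.3, 279.5], [389.6, -362.8])]
deck [([252.8, 178.1], 47, [604.3, 156.7]), ([232.8, 200.0], 48, [557.8, 198.1])]
tray [([174.9, 305.8], 44, [341.5, 324.5])]
[545.3   5.3 122.3]
[ 389.4 -363.    17.4] 0.2
```

Holder A appears knocked to about (604,157) but is still on the glass. Now the last holder, at (389.4,-363).

Call:
{"op": "carry_out", "data": {"deltas": [[[-46.1, -19.4, 0], [0, 0, 0], 38], [[-46.1, -19.4, 0], [0, 0, 0], 38], [[-46.1, -19.4, 0], [0, 0, 0], 38], [[-46.1, -19.4, 0], [0, 0, 0], 38], [[-46.1, -19.4, 0], [0, 0, 0], 38], [[-46.1, -19.4, 0], [0, 0, 0], 38], [[-46.1, -19.4, 0], [0, 0, 0], 38], [[-45.9, -19.6, 0], [0, 0, 0], 38]]}}

```text
clock: 24.58
ee_pos: [390.0, -364.6, 121.8]
orientation: [0.707, 0.708, 0.0, 0.0]
force: [0.6, -1.0, 0.4]
opening: 0.445
finger_force: 0.0
```

Call:
{"op": "carry_out", "data": {"deltas": [[[0, 0, 45], [0, 0, 0], 38], [[0, 0, 35], [0, 0, 0], 38], [[0, 0, 20], [0, 0, 0], 38], [[0, 0, 10.4], [0, 0, 0], 38], [[0, 0, 0], [0, 0, 0], 38], [[0, 0, 0], [0, 0, 0], 0], [[0, 0, 0], [0, 0, 0], 0], [[0, 0, 0], [0, 0, 0], 0]]}}

```text
clock: 25.58
ee_pos: [390.3, -363.6, 12.5]
orientation: [0.707, 0.707, 0.0, 0.001]
force: [1.2, 0.4, 6.9]
opening: 0.163
finger_force: 58.7
```

```bash
python3 chk.py; python3 - <<'E'
from h import *
im=np.asarray(snap('top')['pixels'])[...,::-1]
cv2.imwrite('pics/d2.png',cv2.resize(im[130:240,190:330],None,fx=4,fy=4,interpolation=cv2.INTER_CUBIC))
E
```

```text
bench top []
deck [([286.3, 168.9], 50, [623.4, 86.3]), ([253.0, 178.1], 50, [604.3, 156.3]), ([232.6, 200.0], 52, [557.8, 198.6])]
tray [([175.0, 305.7], 45, [341.8, 324.3])]
[ 390.3 -363.6   12.4]
```

View pics/d2.png

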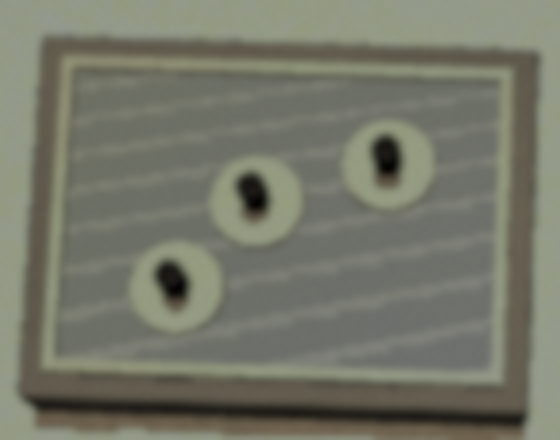

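All three placed holders lie flat on the glass, at crop (257,200), (388,165) and (176,287). The free corner is at (555,88), so holder D goes there.

Call:
{"op": "carry_out", "data": {"deltas": [[[0, 0, -20], [0, 0, 0], 0], [[0, 0, -45], [0, 0, 0], 0], [[0, 0, -45], [0, 0, 0], 0], [[50.2, 18.4, 0], [0, 0, 0], 0], [[50.2, 18.4, 0], [0, 0, 0], 0], [[50.2, 18.4, 0], [0, 0, 0], 0], [[50.2, 18.4, 0], [0, 0, 0], 0], [[50.2, 18.4, 0], [0, 0, 0], 0]]}}

```text
clock: 26.72
ee_pos: [482.0, -110.4, 121.8]
orientation: [0.707, 0.707, 0.0, 0.0]
force: [0.9, -0.4, -1.0]
opening: 0.165
finger_force: 58.5
```

Call:
{"op": "carry_out", "data": {"deltas": [[[50.2, 18.4, 0], [0, 0, 0], 0], [[50.2, 18.4, 0], [0, 0, 0], 0], [[50.2, 18.4, 0], [0, 0, 0], 0], [[49.8, 18.2, 0], [0, 0, 0], 0], [[0, 0, 0], [0, 0, 0], 0], [[0, 0, 30], [0, 0, 0], 0], [[0, 0, 20], [0, 0, 0], 0], [[0, 0, 6], [0, 0, 0], 0]]}}

```text
clock: 27.72
ee_pos: [553.8, 87.6, 64.5]
orientation: [0.707, 0.707, -0.001, -0.001]
force: [0.8, 0.9, -0.2]
opening: 0.163
finger_force: 58.6
```

Call:
{"op": "carry_out", "data": {"deltas": [[[0, 0, 3], [0, 0, 0], 0], [[0, 0, 0.8], [0, 0, 0], 0], [[0, 0, 0], [0, 0, 0], 0]]}}

```text
clock: 28.1
ee_pos: [555.4, 88.2, 62.5]
orientation: [0.707, 0.707, 0.0, 0.001]
force: [-2.4, -1.5, 4.7]
opening: 0.161
finger_force: 58.9
```

Call:
{"op": "carry_out", "data": {"deltas": [[[0, 0, 0], [0, 0, 0], 38], [[0, 0, 0], [0, 0, 0], 38], [[0, 0, -40], [0, 0, 0], 38], [[0, 0, -40], [0, 0, 0], 38], [[-20, -50, 0], [0, 0, 0], 38], [[-40, -40, 0], [0, 0, 0], 38], [[-40, -40, 0], [0, 0, 0], 38], [[0, 0, 0], [0, 0, 0], 38]]}}

```text
clock: 29.1
ee_pos: [422.4, -13.1, 141.7]
orientation: [0.708, 0.706, -0.001, -0.0]
force: [1.8, 0.7, 0.2]
opening: 0.445
finger_force: 0.0
```

```bash
python3 chk.py; python3 red.py; python3 - <<'E'
from h import *
im=np.asarray(snap('top')['pixels'])[...,::-1]
a=cv2.resize(im[150:210,385:450],None,fx=9,fy=9,interpolation=cv2.INTER_CUBIC);a=cv2.convertScaleAbs(a,alpha=1.6)
cv2.imwrite('pics/dial.png',a)
E
```

```text
bench top []
deck [([286.3, 168.8], 57, [623.6, 86.3]), ([253.0, 178.1], 54, [604.3, 156.3]), ([232.7, 199.9], 55, [558.0, 198.3]), ([284.6, 201.5], 52, [553.3, 90.1])]
tray [([174.9, 305.7], 50, [341.8, 324.5])]
[425.3 -11.9 142. ]
red top [483.5 168.3] 197 rows [160 176]
red side [282.8 169.9] 74 rows [166 173]
```

View pics/dial.png

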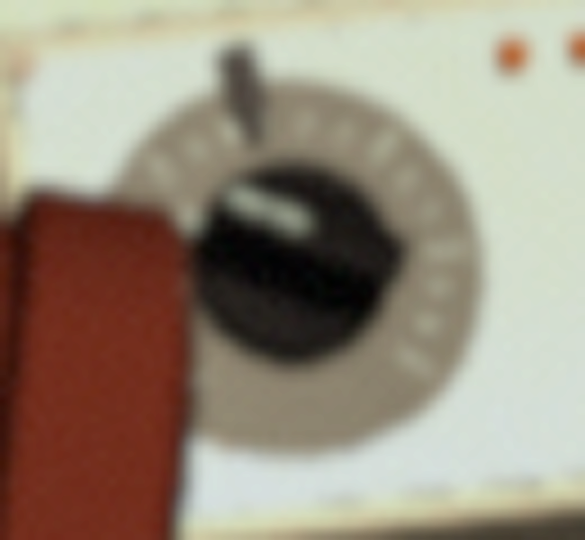

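```bash
python3 - <<'E'
from meas import *
f=lambda u,v,z:ray(t,385+u/9,150+v/9,z)[:2]
c=proj(t,[[599,-189.3,61]])[0];print('centre crop',((c-[385,150])*9).round())
a,b=f(310,225,95),f(232,190,95);print('stripe',a.round(1),b.round(1),np.arctan2(*(b-a)[::-1]).round(3))
# scale disc centre via fit of bounds: left ~115? right 483, top 78, bottom 455
print('disc', f(297,78,60.5).round(1),f(297,455,60.5).round(1),f(483,268,60.5).round(1))
o=np.array([599.,-189.3])
for p in((250,140),(238,45),(190,215),(185,232)):
    q=f(*p,65)-o;print(p,np.hypot(*q).round(1),np.arctan2(*q[::-1]).round(3))
q=f(250,140,65)-f(238,45,65);print('mark dir',np.arctan2(*(-q)[::-1]).round(3))
E
```

```text
centre crop [288. 269.]
stripe [ 600.2 -188.2] [ 608.6 -170.7] 1.122
disc [ 645.5 -193.5] [ 554.3 -189.6] [ 598.8 -235.3]
(250, 140) 31.3 0.272
(238, 45) 54.3 0.19
(190, 215) 26.2 1.091
(185, 232) 25.8 1.256
mark dir 0.081
```

```bash
cat > ring.py <<'E'
from meas import *
o=np.array([599.6,-189.4])
th=np.arange(-.6,2.2,.02)
def prof(s,r,z):
    g=cv2.GaussianBlur(cv2.cvtColor(np.asarray(s['pixels']),cv2.COLOR_RGB2GRAY).astype(np.float32),(3,3),0)
    P=np.c_[o[0]+r*np.cos(th),o[1]+r*np.sin(th),np.full_like(th,z)]
    uv=proj(s,P).astype(np.float32);return cv2.remap(g,uv[:,:1],uv[:,1:],cv2.INTER_LINEAR)[:,0]
for n,s in(('top',t),('side',d)):
    for r in(36,40,44,48,51):
        p=prof(s,r,65);k=(th>-.3)&(th<.7);w=np.clip(np.percentile(p[k],40)-8-p[k],0,None);print(n,r,'mark',(w@th[k]/w.sum()).round(3) if w.sum() else None,p[k].min())
    for r in(26,28):
        p=prof(s,r,65);print(n,r,'bright',th[p.argmax()].round(2),[int(x) for x in p[::5]])
E
python3 ring.py
```

```text
top 36 mark 0.237 58.09375
top 40 mark 0.242 50.895508
top 44 mark 0.246 50.52002
top 48 mark 0.24 53.434326
top 51 mark 0.235 64.159424
top 26 bright 1.12 [63, 63, 63, 62, 61, 60, 60, 59, 59, 60, 64, 67, 70, 71, 68, 67, 72, 76, 66, 48, 37, 35, 37, 39, 38, 39, 46, 55]
top 28 bright 1.06 [76, 76, 76, 75, 74, 74, 73, 72, 69, 70, 74, 76, 77, 78, 78, 78, 84, 85, 72, 50, 38, 36, 38, 41, 40, 40, 46, 56]
side 36 mark 0.418 68.98584
side 40 mark 0.432 65.00928
side 44 mark 0.442 65.50537
side 48 mark 0.428 70.890625
side 51 mark 0.412 82.30078
side 26 bright -0.18 [62, 68, 72, 75, 74, 74, 74, 72, 71, 68, 65, 61, 57, 54, 50, 50, 50, 52, 52, 48, 43, 40, 39, 38, 39, 40, 41, 41]
side 28 bright -0.28 [76, 81, 85, 85, 85, 83, 82, 81, 79, 76, 73, 70, 68, 64, 60, 56, 56, 58, 58, 54, 47, 44, 43, 42, 42, 44, 44, 45]
```

All four holders are on the glass and the plate is in the tray. The mark's world angle is 0.24 and the pointer's is about 1.12. I'll move over the dial at (599.6,-189.4) and turn the tool to yaw 1.12.

Call:
{"op": "carry_out", "data": {"deltas": [[[-35.6, 35, 0], [0, 0, 0], 45], [[-35.6, 35, 0], [0, 0, 0], 45], [[-35.6, 35, 0], [0, 0, 0], 45], [[-35.6, 35, 0], [0, 0, 0], 45], [[-35.5, 34.9, 0], [0, 0, 0], 45], [[0, 0, 0], [0, 0, 0.15], 45], [[0, 0, 0], [0, 0, 0.15], 45], [[0, 0, 0], [0, 0, 0.15], 45]], "squeeze": 40}}

```text
clock: 30.55
ee_pos: [600.0, -189.2, 141.0]
orientation: [0.848, 0.53, -0.0, -0.0]
force: [0.2, 0.6, 0.0]
opening: 0.526
finger_force: 0.0
```

Call:
{"op": "carry_out", "data": {"deltas": [[[0, 0, 30], [0, 0, 0], 45], [[0, 0, 25], [0, 0, 0], 45], [[0, 0, 10], [0, 0, 0], 45], [[0, 0, 3.5], [0, 0, 0], 45], [[0, 0, 0], [0, 0, 0], 45]]}}

```text
clock: 31.18
ee_pos: [600.2, -189.5, 73.6]
orientation: [0.847, 0.532, 0.0, 0.0]
force: [0.3, 0.4, 1.0]
opening: 0.526
finger_force: 0.0
```

Call:
{"op": "carry_out", "data": {"deltas": [[[0, 0, 0], [0, 0, 0], 0], [[0, 0, 0], [0, 0, 0], 0], [[0, 0, 0], [0, 0, 0], 0], [[0, 0, 0], [0, 0, 0], 0]]}}

```text
clock: 31.68
ee_pos: [600.5, -189.9, 74.0]
orientation: [0.847, 0.531, 0.0, 0.001]
force: [0.4, -1.1, 6.3]
opening: 0.153
finger_force: 41.9
```

Call:
{"op": "carry_out", "data": {"deltas": [[[0, 0, 0], [0, 0, 0.126], 0], [[0, 0, 0], [0, 0, 0.126], 0], [[0, 0, 0], [0, 0, 0.126], 0], [[0, 0, 0], [0, 0, 0.126], 0], [[0, 0, 0], [0, 0, 0.126], 0], [[0, 0, 0], [0, 0, 0.126], 0], [[0, 0, 0], [0, 0, 0.126], 0], [[0, 0, 0], [0, 0, 0], 0]]}}

```text
clock: 32.67
ee_pos: [599.0, -188.0, 73.9]
orientation: [0.993, 0.119, -0.0, -0.001]
force: [-5.2, 6.0, 13.4]
opening: 0.154
finger_force: 43.1
```

Call:
{"op": "carry_out", "data": {"deltas": [[[0, 0, 0], [0, 0, 0], 45], [[0, 0, 0], [0, 0, 0], 45], [[0, 0, -35], [0, 0, 0], 45], [[0, 0, -40], [0, 0, 0], 45], [[-50, 0, 0], [0, 0, 0], 45], [[-50, 0, 0], [0, 0, 0], 45], [[-50, 0, 0], [0, 0, 0], 45], [[0, 0, 0], [0, 0, 0], 45]]}}

```text
clock: 33.67
ee_pos: [451.1, -225.1, 148.0]
orientation: [0.993, 0.118, -0.001, -0.0]
force: [0.1, 0.2, -0.2]
opening: 0.527
finger_force: 0.0
```

```bash
python3 chk.py; python3 red.py;python3 ring.py|grep top; python3 - <<'E'
from h import *
im=np.asarray(snap('top')['pixels'])[...,::-1]
a=cv2.resize(im[150:210,385:450],None,fx=9,fy=9,interpolation=cv2.INTER_CUBIC);a=cv2.convertScaleAbs(a,alpha=1.6)
cv2.imwrite('pics/dial2.png',a)
E
```

```text
bench top []
deck [([286.3, 169.0], 46, [623.2, 86.3]), ([252.9, 178.1], 48, [604.3, 156.5]), ([232.6, 200.0], 52, [557.8, 198.6]), ([284.6, 201.3], 45, [553.7, 90.1])]
tray [([175.0, 305.7], 45, [341.8, 324.3])]
[ 454.3 -225.4  148.4]
red top [480.9 167.2] 137 rows [160 176]
red side [282.8 170.1] 74 rows [166 174]
top 36 mark 0.235 69.50195
top 40 mark 0.241 59.612305
top 44 mark 0.246 60.167297
top 48 mark 0.24 63.250427
top 51 mark 0.235 75.296875
top 26 bright -0.02 [77, 75, 71, 65, 69, 88, 91, 67, 51, 57, 68, 73, 74, 76, 76, 77, 77, 77, 76, 74, 75, 75, 76, 77, 76, 77, 75, 74]
top 28 bright -0.02 [91, 89, 86, 76, 72, 87, 95, 77, 67, 75, 84, 89, 89, 90, 90, 90, 91, 90, 90, 89, 89, 90, 91, 91, 91, 92, 90, 90]
```

View pics/dial2.png

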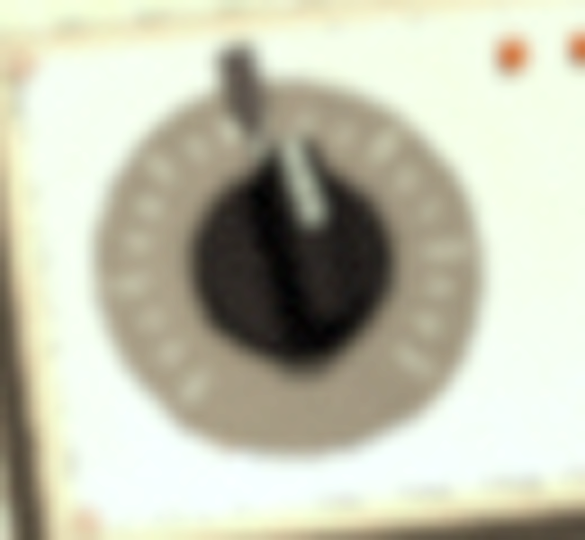

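```bash
python3 - <<'E'
from meas import *
f=lambda u,v,z:ray(t,385+u/9,150+v/9,z)[:2]
o=np.array([599.6,-189.4])
im=cv2.cvtColor(np.asarray(t['pixels']),cv2.COLOR_RGB2GRAY)[150:210,385:450].astype(float)
# stripe: bright pixels inside skirt region
ys,xs=np.mgrid[0:60,0:65]
m=(np.hypot(xs-31.6,ys-29.5)<12.5)&(ys<26)&(xs>29)&(xs<38);w=np.where(m,np.clip(im-45,0,None),0)
P=np.array([ray(t,385+x,150+y,95)[:2] for y,x in np.argwhere(w>0)]);W=w[w>0]
c=(P*W[:,None]).sum(0)/W.sum();U=np.linalg.svd((P-c)*np.sqrt(W)[:,None])[2][0];U*=np.sign(U[0])
print(c.round(1),len(P),np.arctan2(U[1],U[0]).round(3),'from axis',np.arctan2(*(c-o)[::-1]).round(3))
a,b=f(315,222,95),f(290,150,95);print(a.round(1),b.round(1),np.arctan2(*(b-a)[::-1]).round(3))
print(proj(t,[[599.6+30*np.cos(.24),-189.4+30*np.sin(.24),65],[599.6,-189.4,95]])*9-np.array([385,150])*9)
E
```

```text
[ 609.4 -186.7] 32 0.224 from axis 0.271
[ 600.9 -189.4] [ 617.9 -184.4] 0.285
[[255.89012835 141.58599116]
 [315.23521757 227.31346625]]
```

The pointer matches the mark within about 0.04 rad, just over 1 mm at the tip. Last is the stop: move over it and turn the tool to yaw 1.24, so there is range left for the clockwise turn.

Call:
{"op": "carry_out", "data": {"deltas": [[[33, 33.2, 0], [0, 0, 0], 65], [[33, 33.2, 0], [0, 0, 0], 65], [[33, 33.2, 0], [0, 0, 0], 65], [[33, 33.2, 0], [0, 0, 0], 65], [[0, 0, 0], [0, 0, -0.167], 65], [[0, 0, 0], [0, 0, -0.167], 65], [[0, 0, 0], [0, 0, -0.167], 65], [[0, 0, 0], [0, 0, -0.167], 65]], "squeeze": 30}}

```text
clock: 35.12
ee_pos: [614.0, -322.4, 147.6]
orientation: [0.898, 0.441, -0.0, -0.0]
force: [0.7, -0.5, -0.2]
opening: 0.762
finger_force: 0.0
```

Call:
{"op": "carry_out", "data": {"deltas": [[[0, 0, 0], [0, 0, -0.167], 65], [[0, 0, 0], [0, 0, -0.167], 65], [[0, 0, 0], [0, 0, 0], 65]]}}

```text
clock: 35.5
ee_pos: [613.9, -322.5, 147.7]
orientation: [0.814, 0.581, -0.0, -0.0]
force: [1.0, 0.4, -0.7]
opening: 0.761
finger_force: 0.0
```

Descend to z ≈ 77.

Call:
{"op": "carry_out", "data": {"deltas": [[[0, 0, 35], [0, 0, 0], 65], [[0, 0, 20], [0, 0, 0], 65], [[0, 0, 10], [0, 0, 0], 65], [[0, 0, 6], [0, 0, 0], 65], [[0, 0, 0], [0, 0, 0], 65]]}}

```text
clock: 36.12
ee_pos: [613.9, -322.8, 77.3]
orientation: [0.814, 0.581, 0.0, 0.0]
force: [-0.1, -0.0, 0.1]
opening: 0.763
finger_force: 0.0
```

Call:
{"op": "carry_out", "data": {"deltas": [[[0, 0, 0], [0, 0, 0], 30], [[0, 0, 0], [0, 0, 0], 30], [[0, 0, 0], [0, 0, 0], 30], [[0, 0, 0], [0, 0, 0], 30]]}}

```text
clock: 36.62
ee_pos: [614.6, -323.2, 77.9]
orientation: [0.814, 0.581, 0.0, 0.001]
force: [3.9, -1.6, 3.9]
opening: 0.456
finger_force: 32.5
```

Call:
{"op": "carry_out", "data": {"deltas": [[[0, 0, 0], [0, 0, 0.14], 30], [[0, 0, 0], [0, 0, 0.14], 30], [[0, 0, 0], [0, 0, 0.14], 30], [[0, 0, 0], [0, 0, 0.14], 30], [[0, 0, 0], [0, 0, 0.14], 30], [[0, 0, 0], [0, 0, 0.14], 30], [[0, 0, 0], [0, 0, 0.03], 30], [[0, 0, 0], [0, 0, 0], 65]]}}

```text
clock: 37.62
ee_pos: [613.1, -322.7, 76.7]
orientation: [0.983, 0.185, -0.001, -0.0]
force: [-0.3, -0.7, -0.5]
opening: 0.657
finger_force: 0.0
```

Call:
{"op": "carry_out", "data": {"deltas": [[[0, 0, 0], [0, 0, 0], 65], [[0, 0, 0], [0, 0, 0], 65], [[0, 0, -35], [0, 0, 0], 65], [[0, 0, -50], [0, 0, 0], 65], [[-50, 0, -10], [0, 0, 0], 65], [[-50, 0, 0], [0, 0, 0], 65], [[-50, 0, 0], [0, 0, 0], 65], [[0, 0, 0], [0, 0, 0], 65]]}}

```text
clock: 38.62
ee_pos: [471.1, -378.2, 172.4]
orientation: [0.983, 0.183, -0.0, -0.0]
force: [0.5, 0.6, 0.4]
opening: 0.758
finger_force: 0.0
```

```bash
python3 chk.py; python3 red.py;python3 - <<'E'
from h import *
im=np.asarray(snap('top')['pixels'])[...,::-1]
a=cv2.resize(im[135:220,375:520],None,fx=5,fy=5,interpolation=cv2.INTER_CUBIC);cv2.imwrite('pics/end.png',cv2.convertScaleAbs(a,alpha=1.5))
E
```

```text
bench top [([519.1, 237.5], [479.8, -413.8])]
deck [([286.3, 168.9], 50, [623.4, 86.3]), ([252.9, 178.1], 49, [604.3, 156.5]), ([232.6, 200.0], 52, [557.8, 198.6]), ([284.6, 201.3], 45, [553.7, 90.1])]
tray [([175.0, 305.7], 45, [341.8, 324.3])]
[ 473.8 -377.4  172.4]
red top [484.6 167.4] 208 rows [159 176]
red side [282.7 167.4] 79 rows [164 171]
```

View pics/end.png

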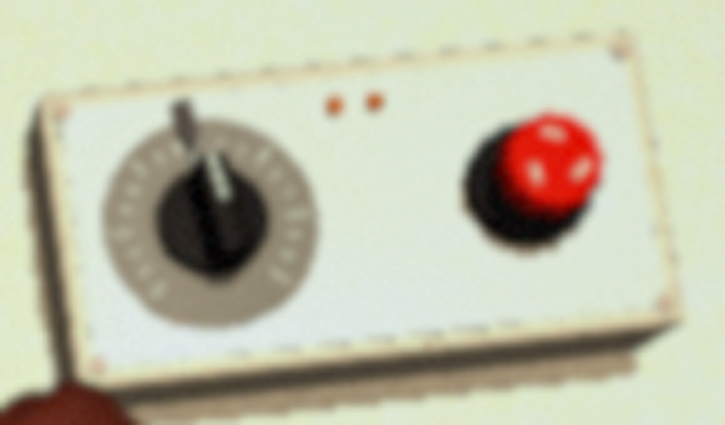

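The stop is up again (side centroid row 167.4, against 167.2 at the start), and the pointer, holders and plate have not moved. I'm handing in.

```bash
python3 -c "
from bench import robot
print(robot.hand_in())"
```

```text
the job is handed in; nothing more can be done
None
```

I handed the job in at about 39 s: the stop was locked and later popped up again, the plate is in the tray, all four holders stand on the glass, and the dial is on the mark; no verdict came back.

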